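# Jar the basing stones through a funnel on the counting scale

### The arm

A 6-joint arm with a two-finger parallel gripper is mounted at the origin on the work surface. World frame = base frame: x ahead of the robot, y to its left, z up, the work surface at z = 0. Lengths are in m, angles in rad, forces in N, time in s.
With the tool pointing down it reaches from about 0.35 to 0.975 m from the base axis. Payload 7.1 kg.
Tool frame: the origin (TCP) lies between the finger pads; the fingertips stand 11 mm ahead of it and the grasp point (between the pads) lies 8 mm behind it; z points along the fingers, y is the line along which they close (so a half turn about z gives the same grasp; the last joint's range is limited). The gripper opens to 88 mm and grips with 3 to 60 N. Pads are 20 mm wide; open, the fingers measure 115 mm over their backs; the gripper's body (75 mm by 178 mm) begins 61 mm behind the grasp point.
Start: joints at [-0.019, 0.423, 1.63, -0, 1.089, -0.019], TCP at [0.625, 0, 0.234] pointing down, gripper open.
Joint ranges: [-3, 3], [-0.9, 2.11], [0.09, 2.58], [-1.31, 4.45], [0.11, 2.69], [-2.54, 2.54]. Speed limits (rad/s): [2.39, 2.39, 3.01, 3.14, 3.14, 3.14].

### API

Orientations are given as a unit quaternion [x, y, z, w].
In Python, from workcell import env, planner, imaging, workorder, spot_in, regions_of, read_time, read_qpos, read_qd, read_joint_torque, read_eef_pos, read_tcp_rot, read_wrist_force, read_torque, read_opening, read_grip_force gives the robot as it stands. Calls block until the motion is done:
- env.movep(position, orientation): joint-space move of the TCP to a pose.
- env.line_to(position, ori=None, vel=0.15, force_limit=None): straight line of the TCP; ori=None keeps the orientation; vel is the mean speed in m/s. With force_limit (N) it stops when the force on the tool has changed by that much, and returns True; else False.
- env.movej(angles): joint-space move.
- env.set_gripper(opening, force=None): opening from 0.0 (shut) to 1.0 (fully open); force is the grip in N (None keeps the last); returns when the fingers have stopped.
- env.hold(seconds).
- planner.solve_ik(position, orientation): joint angles nearest the present ones, or None.
- imaging.grab_frame(name): name is "scene" or "side" or "wrist"; returns the picture (384x512x3 uint8, red, green, blue); there is no depth.
- imaging.camera_info(name): a dict with "intrinsics" (3x3 intrinsics, pixels), "xyz" and "attitude" of the camera in the world; the wrist camera has in their place "T_tool_cam" (4x4, takes a point from camera to tool coordinates, whose origin is the TCP and whose axes are the flange's). Camera axes: x right, y down, z forward; pixel columns grow to the right and rows downward; lengths in m; the calibration is good to about 2 mm. A picture is of the moment at which its call begins: read the wrist's pose just before it. camera_info takes no time and is no camera call.
A pose or a line that the arm cannot do raises env.IKError and nothing moves.
- workorder.finish_job(): hands the job in; it is judged then, once.
Trained networks look in the newest picture that a camera, given by its name, has taken for a name from the list of things; names that differ only in an ending like _2 or _b are one class to them, and where a whole thing is asked for, a point or a joint stands for the part that bears it (a point fixed in the world has none). Each returns a list of dicts, best first, with "conf" (0 to 1); they miss things now and then, are a little off and sometimes report something else, mostly with a low value. They report only what shows in the picture. A call takes as long as a camera call. They do not tell look-alikes from the thing itself.
- spot_in(camera, thing): "position" ([x, y, z] in m, in world coordinates, good to about 4 mm: the middle of the surface that is visible of it).
- regions_of(camera, thing): "region" (384x512 bool, what is visible of it).
Readings, each from a call of its own:
- read_time(): time.
- read_qpos(): joint angles.
- read_qd(): joint speeds.
- read_joint_torque(): joint torques, N m.
- read_eef_pos(): TCP position.
- read_tcp_rot(): TCP orientation.
- read_wrist_force(): force on the tool from outside, world axes, zero at the start.
- read_torque(): the same for the moment, N m.
- read_opening(): opening from 0.0 (shut) to 1.0 (fully open).
- read_grip_force(): force on a finger pad.
Only numpy, scipy, OpenCV 4.12 (cv2) and the standard library are available. Lean on these libraries where they do the work, as an engineer would, in place of code of your own. Each camera call takes 0.05 s, during which the arm holds its last target. There are 200 camera calls.

### The job

Press the scale's oblong key fully down to zero it while the jar is still empty, then pour all five stones from the scoop through the funnel into the jar, and free any stone that sticks on the way. When all five lie in the jar, press the round key fully down to store the count; the scoop must end standing upright and empty on the table. Leave the square key alone, keep the funnel standing in the jar, and do not shift the other things on the table.

Things in the scene. Friction and masses are not known exactly. Their poses are not given: they have to be found in the camera images.
- scale: grey counting scale, fixed to the table: housing 250 x 180 x 32 mm high with a round steel pan on top (top face at z 40 mm). Origin at table height under the axis of the jar; the console with the keys is the part on the scale's own -x side, towards the robot; y runs along the row of keys
- jar_in (a point): centre of the inner floor of the clear narrow-necked jar (95 mm high, body outer diameter 76, neck outer diameter 58, inner 52), which is part of the scale and stands at the middle of the pan
- jar_rim (a point): centre of the jar's mouth, 90 mm above its inner floor, 135 mm above the table
- funnel: loose white wide funnel, 80 g, standing upright in the jar's mouth on four ribs: spout outer diameter 41, inner 35, reaching 30 mm down into the jar; cone opening to 120 mm diameter at the rim. Origin at the centre of the spout's lower end, z up
- funnel_rim (a point): centre of the funnel's top rim circle, 75 mm above the funnel's origin (180 mm above the table)
- scoop: loose aluminium scoop, 150 g, standing on the table: floor 3 mm thick and 107 mm long in its own x, 72 mm wide, walls 28 mm high at the back and the sides, tapering to a spout open at the -x end (about 48 mm clear). Origin at the middle of the underside, z up
- scoop_spout (a point): middle of the spout's front edge, on the scoop's floor, at (-60, 0, 3) mm from the scoop's origin
- scoop_grip (a point): grip point on the scoop's upright black handle tab, which stands behind the back wall: tab 14 mm thick in the scoop's y, 32 mm wide in x, top at 78 mm; the point is at (63, 0, 56) mm from the scoop's origin
- bar_key (a joint): travel of the wide oblong white key (36 x 20 mm; the one at the scale's +y end of the row): 0 up, 0.006 m fully down; spring, about 5 N fully down
- bar_key_top (a point): middle of the top face of the oblong key, 42 mm above the table when up
- square_key (a joint): travel of the square white key (22 mm) in the middle of the row, as above
- round_key (a joint): travel of the round white key (diameter 24 mm; the scale's -y end of the row), as above
- round_key_top (a point): middle of the top face of the round key, 42 mm above the table when up
- stone0_center (a point): centre of one of the five loose grey basing stones, irregular blocks about 21 x 18 x 16 mm, 14 g; they start in the scoop
- stone1_center (a point): centre of one of the five loose grey basing stones, irregular blocks about 21 x 18 x 16 mm, 14 g; they start in the scoop
- stone2_center (a point): centre of one of the five loose grey basing stones, irregular blocks about 21 x 18 x 16 mm, 14 g; they start in the scoop
- stone3_center (a point): centre of one of the five loose grey basing stones, irregular blocks about 21 x 18 x 16 mm, 14 g; they start in the scoop
- stone4_center (a point): centre of one of the five loose grey basing stones, irregular blocks about 21 x 18 x 16 mm, 14 g; they start in the scoop
- glue: bystander: white glue bottle, diameter 30, 85 mm high, upright; origin at the centre of its underside
- paint_pot: bystander: small paint pot, diameter 36, 45 mm high, upright; origin at the centre of its underside
- varnish_can: bystander: metal can, diameter 52, 110 mm high, upright; origin at the centre of its underside
- tape_roll: bystander: black roll of tape lying flat, diameter 100, 25 mm high; origin at the centre of its underside
- nippers: bystander: pair of sprue nippers lying flat, 115 mm long, 50 mm wide, 12 mm high, long side along its own x; origin at the centre of its underside
- screwdriver: bystander: small screwdriver lying flat, 130 mm long, long side along its own x; origin at the centre of its underside
Mind the look-alikes: they are no part of the job. Leave any orange look-alike of the part that bears stone2_center alone.

How it is judged:
On the way, in this order (a step that is already met when the one before it is completed fails the run):
1. the oblong key is pressed fully down while no stone is in the jar (value of joint bar_key above 0.0045 m and not ((horizontal distance between stone0_center and jar_in below 0.034 m and z of stone0_center in the frame of jar_in below 0.058 m) or (horizontal distance between stone1_center and jar_in below 0.034 m and z of stone1_center in the frame of jar_in below 0.058 m) or (horizontal distance between stone2_center and jar_in below 0.034 m and z of stone2_center in the frame of jar_in below 0.058 m) or (horizontal distance between stone3_center and jar_in below 0.034 m and z of stone3_center in the frame of jar_in below 0.058 m) or (horizontal distance between stone4_center and jar_in below 0.034 m and z of stone4_center in the frame of jar_in below 0.058 m))), for 0.05 s.
2. all five stones lie in the jar, below the funnel's spout (horizontal distance between each of stone0_center, stone1_center, stone2_center, stone3_center, stone4_center and jar_in below 0.034 m and z of each of stone0_center, stone1_center, stone2_center, stone3_center, stone4_center in the frame of jar_in below 0.058 m), for 0.2 s.
3. the round key is pressed fully down with all five stones in the jar (all of step 2 and value of joint round_key above 0.0045 m), for 0.05 s.
At the end, for the whole second after the job is handed in: all five stone centres within 34 mm of the jar's axis and less than 58 mm above its inner floor; both keys up again; scoop standing level (within 0.08 rad) on the table, at rest; funnel standing in the jar (tilt under 0.15 rad, rim centre within 15 mm of the jar's axis, not lifted by more than 8 mm) (all of step 2 and linear speed of scoop below 0.02 m/s and value of joint each of bar_key, round_key below 0.002 m and angle between scoop's own z axis and vertical below 0.08 rad and height (world z) of scoop below 0.006 m and angle between funnel's own z axis and vertical below 0.15 rad and horizontal distance between funnel_rim and jar_rim below 0.015 m and z of funnel in the frame of jar_in below 0.068 m); the robot touches nothing.
It fails at once if the square key is pressed (over 3 mm) (value of joint square_key above 0.003 m).
It fails at once if the oblong key is pressed (over 3 mm) with a stone already in the jar (value of joint bar_key above 0.003 m and ((horizontal distance between stone0_center and jar_in below 0.034 m and z of stone0_center in the frame of jar_in below 0.058 m) or (horizontal distance between stone1_center and jar_in below 0.034 m and z of stone1_center in the frame of jar_in below 0.058 m) or (horizontal distance between stone2_center and jar_in below 0.034 m and z of stone2_center in the frame of jar_in below 0.058 m) or (horizontal distance between stone3_center and jar_in below 0.034 m and z of stone3_center in the frame of jar_in below 0.058 m) or (horizontal distance between stone4_center and jar_in below 0.034 m and z of stone4_center in the frame of jar_in below 0.058 m))).
It fails at once if the round key is pressed (over 3 mm) before all the stones are in the jar (value of joint round_key above 0.003 m and not ((horizontal distance between stone0_center and jar_in below 0.034 m and z of stone0_center in the frame of jar_in below 0.058 m) and (horizontal distance between stone1_center and jar_in below 0.034 m and z of stone1_center in the frame of jar_in below 0.058 m) and (horizontal distance between stone2_center and jar_in below 0.034 m and z of stone2_center in the frame of jar_in below 0.058 m) and (horizontal distance between stone3_center and jar_in below 0.034 m and z of stone3_center in the frame of jar_in below 0.058 m) and (horizontal distance between stone4_center and jar_in below 0.034 m and z of stone4_center in the frame of jar_in below 0.058 m))).
It fails at once if the funnel is knocked over or taken out of the jar (tilt over 0.35 rad, or its spout over 20 mm up or aside) (angle between funnel's own z axis and vertical above 0.35 rad or z of funnel in the frame of jar_in above 0.08 m or horizontal distance between funnel and jar_in above 0.02 m).
It fails at once if a bystander is shifted by more than 30 mm or knocked over (distance of any of glue, paint_pot, varnish_can, tape_roll, nippers, screwdriver from where it was at the start of the episode above 0.03 m or angle between any of glue, paint_pot, varnish_can, tape_roll, nippers, screwdriver's own z axis and vertical above 0.5 rad).
It also fails if it takes over 72 s, if anything falls off the work surface, if the arm or the gripper's body presses on something with over 40 N, if the wrist force passes 120 N, or if a joint passes its speed limit or range.

## Working session

There is one attempt and no reset: what is moved stays moved. The work goes in short steps, each a Python script; the robot and the scene stay as the last script left them, time stands still between calls to the robot, and variables do not carry over. Pictures are saved under pics/ and viewed, at most 10 in all, crops included, and the job is handed in when it is done.

```bash
mkdir -p pics; cat > h.py <<'E'
from workcell import *
import numpy as np, cv2
from scipy.spatial.transform import Rotation as R
def save(cam,name):
    im=imaging.grab_frame(cam); cv2.imwrite('pics/%s.png'%name,im[:,:,::-1]); return im
def cam(c):
    i=imaging.camera_info(c);K=np.array(i['intrinsics'])
    if 'xyz' in i:
        p=np.array(i['xyz']);a=np.array(i['attitude']);Rm=a if a.shape==(3,3) else R.from_quat(a).as_matrix()
    else:
        T=np.array(i['T_tool_cam']);Rt=R.from_quat(read_tcp_rot()).as_matrix()
        p=np.array(read_eef_pos())+Rt@T[:3,3];Rm=Rt@T[:3,:3]
    return K,p,Rm
def pix(c,u,v,z):
    K,p,Rm=cam(c);d=Rm@np.linalg.inv(K)@[u,v,1];return p+d*(z-p[2])/d[2]
def proj(c,X):
    K,p,Rm=cam(c);q=K@(Rm.T@(np.array(X)-p));return q[:2]/q[2]
E
python3 - <<'E'
from h import *
a=save('scene','a');b=save('side','b')
cv2.imwrite('pics/ab.png',np.vstack([a,b])[:,:,::-1])
print(imaging.camera_info('scene'),imaging.camera_info('side')['xyz'],imaging.camera_info('wrist'),read_tcp_rot(),read_time())
for t in ['bar_key_top','round_key_top','square_key','jar_rim','funnel_rim','funnel','scoop','scoop_spout','scoop_grip','scale','stone2_center','glue','paint_pot','varnish_can','tape_roll','nippers','screwdriver']:
  for c in ['scene','side']:
    print(t,c,[(np.round(d['position'],3).tolist(),round(d['conf'],2)) for d in spot_in(c,t)[:6]])
E
```

```text
{'intrinsics': array([[440.91468483,   0.        , 253.79271813],
       [  0.        , 440.91468483, 191.8543448 ],
       [  0.        ,   0.        ,   1.        ]]), 'xyz': array([ 0.95726727, -0.52351822,  0.79215883]), 'attitude': array([ 0.88877835,  0.27970651, -0.11071324, -0.34580325])} [0.43538168 0.69239843 0.6371317 ] {'intrinsics': array([[308.53292278,   0.        , 258.80067737],
       [  0.        , 308.53292278, 187.68169568],
       [  0.        ,   0.        ,   1.        ]]), 'T_tool_cam': array([[ 2.86807802e-04, -9.59591288e-01, -2.81397367e-01,
         7.82332310e-02],
       [ 9.99999862e-01,  3.99027564e-04, -3.41494352e-04,
         7.90185886e-04],
       [ 4.39980311e-04, -2.81397230e-01,  9.59591270e-01,
        -1.51407573e-01],
       [ 0.00000000e+00,  0.00000000e+00,  0.00000000e+00,
         1.00000000e+00]])} [ 7.07113608e-01  7.07099647e-01 -4.48117571e-04 -4.83490774e-04] 0.1
bar_key_top scene [([0.431, 0.24, 0.044], 0.57)]
bar_key_top side [([0.435, 0.261, 0.042], 0.59), ([0.503, 0.224, 0.038], 0.46)]
round_key_top scene [([0.666, -0.02, 0.036
[... 995 characters left out ...]
68, 0.008], 0.51)]
stone2_center side [([0.502, -0.336, 0.012], 0.53)]
glue scene [([0.469, -0.001, 0.048], 0.81)]
glue side [([0.463, 0.011, 0.043], 0.81)]
paint_pot scene [([0.664, -0.017, 0.038], 0.6), ([0.773, 0.117, 0.078], 0.42)]
paint_pot side []
varnish_can scene [([0.772, 0.114, 0.08], 0.83)]
varnish_can side [([0.762, 0.156, 0.077], 0.9)]
tape_roll scene [([0.78, -0.015, 0.026], 0.88), ([0.431, 0.237, 0.044], 0.69)]
tape_roll side [([0.773, -0.002, 0.017], 0.92), ([0.428, 0.257, 0.04], 0.63)]
nippers scene []
nippers side [([0.48, -0.195, 0.009], 0.6), ([0.569, 0.166, 0.163], 0.16)]
screwdriver scene [([0.794, -0.187, 0.023], 0.95)]
screwdriver side [([0.785, -0.176, 0.017], 0.79)]
```

View pics/a.png

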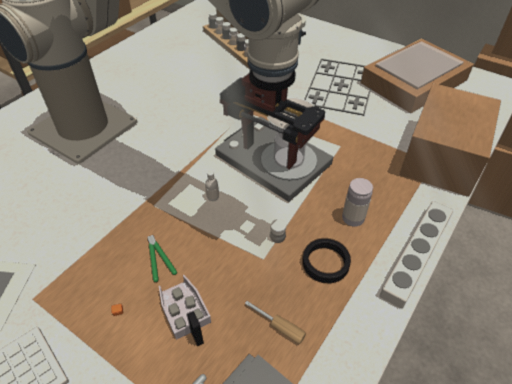

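View pics/b.png

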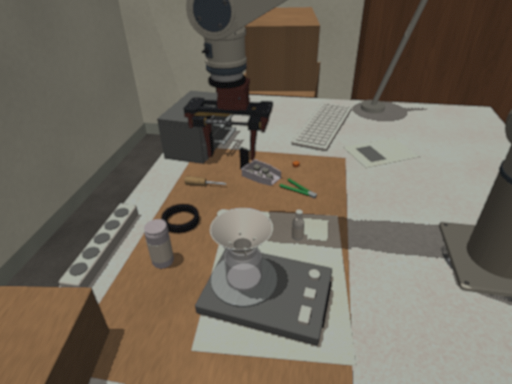

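The side view shows the keys: round (314,273), square (309,293), oblong (304,314). It also shows the funnel at (242,230) and the scoop at (261,172). The scene view shows the scoop at (185,305) with its black handle at (195,327), and an orange decoy at (117,309).

```bash
python3 - <<'E'
from h import *
for u,v in [(314,273),(309,293),(304,314)]: print(pix('side',u,v,.042))
print('funnel rim',pix('side',242,228,.18), 'handle top scene',pix('scene',195,322,.078),pix('side',244,150,.078))
for u,v in [(200,290),(333,275),(321,340)]: print('corner',pix('side',u,v,.032))
m=regions_of('side','funnel_rim')
for d in m[:1]:
    ys,xs=np.nonzero(d['region']); print(xs.min(),xs.max(),ys.min(),ys.max())
# look at scoop
env.movep([0.60,-0.26,0.27],[.70711,.70711,0,0])
save('wrist','w1');save('scene','a2')
E
```

```text
[0.41769912 0.15193345 0.042     ]
[0.4248029  0.20613013 0.042     ]
[0.43100881 0.25694165 0.042     ]
funnel rim [0.56046583 0.18902297 0.18      ] handle top scene [ 0.67079471 -0.2961634   0.078     ] [ 0.65878228 -0.28116443  0.078     ]
corner [0.64628548 0.22857181 0.032     ]
corner [0.37724695 0.14162804 0.032     ]
corner [0.39681839 0.29908318 0.032     ]
211 271 208 255
```

```bash
python3 - <<'E'
import cv2,numpy as np
a=cv2.imread('pics/w1.png');b=cv2.imread('pics/a2.png')
b=cv2.resize(b[90:210,170:370],None,fx=2.5,fy=2.5)
c=np.zeros((600,800,3),np.uint8)
a=cv2.resize(a,(400,300));c[:300,:400]=a;c[300:600,:500]=b
cv2.imwrite('pics/c.png',c)
E
```

```text
(no output)
```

View pics/c.png

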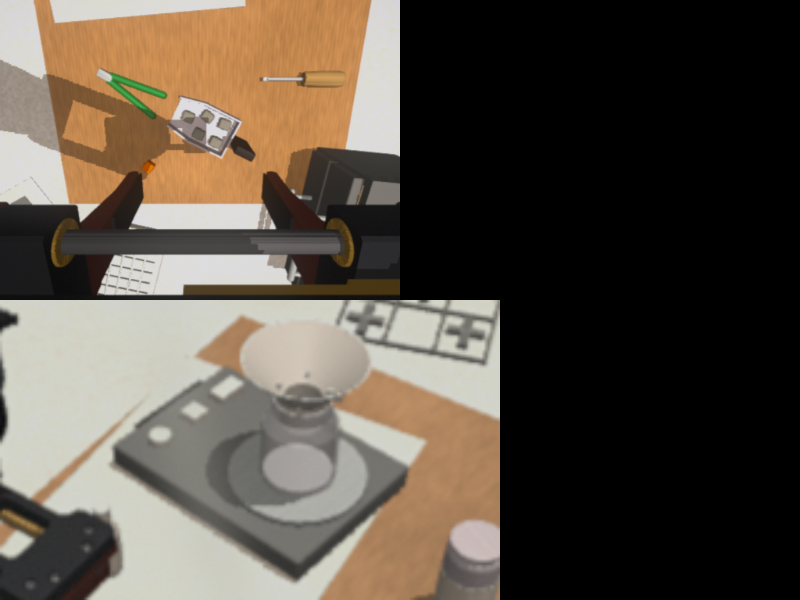

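The wrist view (top) shows the scoop with its spout at about (174,112) and its handle at (243,148), in crop pixels. The scene crop shows the keys (round 160,435; square 195,410; oblong 227,387) and the funnel rim centred at (305,362).

```bash
python3 - <<'E'
from h import *
for n,u,v in [('round',160,435),('sq',195,410),('bar',227,387)]: print(n,pix('scene',170+u/2.5,90+(v-300)/2.5,.042))
print('frim',pix('scene',170+305/2.5,90+(362-300)/2.5,.18))
imaging.grab_frame('scene')
for t in ['funnel_rim','funnel','bar_key','square_key','round_key','scale']:
  for d in regions_of('scene',t)[:2]:
    ys,xs=np.nonzero(d['region']); print(t,round(d['conf'],2),len(xs),xs.mean(),ys.mean(),xs.min(),xs.max(),ys.min(),ys.max(), pix('scene',xs.mean(),ys.mean(),.042), pix('scene',(xs.min()+xs.max())/2,(ys.min()+ys.max())/2,.18))
s=1.28
print('spout edge corners',pix('wrist',168*s,126*s,.003),pix('wrist',180*s,97*s,.028))
print('backwall corners',pix('wrist',242*s,122*s,.028),pix('wrist',222*s,158*s,.028))
print('handle top',pix('wrist',240*s,146*s,.078),pix('wrist',253*s,155*s,.078))
im=imaging.grab_frame('wrist')
for t in ['scoop','stone2_center']:
  for d in spot_in('wrist',t)[:7]: print(t,np.round(d['position'],3),round(d['conf'],2))
g=im.copy()[100:240,180:360]; cv2.imwrite('pics/d.png',cv2.resize(g,None,fx=4,fy=4,interpolation=cv2.INTER_CUBIC)[:,:,::-1])
print(proj('wrist',[.625,-.277,0]))
E
```

```text
round [0.42225564 0.14723762 0.042     ]
sq [0.42874    0.20001148 0.042     ]
bar [0.43480468 0.25068345 0.042     ]
frim [0.5684294  0.17745912 0.18      ]
funnel_rim 0.59 1473 291.3333333333333 114.6367956551256 266 317 97 136 [0.47888419 0.33505535 0.042     ] [0.57074373 0.17157997 0.18      ]
funnel 0.48 5482 273.4943451295148 157.13316307916818 215 332 117 201 [0.53258322 0.16382122 0.042     ] [0.61375417 0.03275863 0.18      ]
bar_key 0.63 1547 185.0458952811894 311.8442146089205 160 209 277 344 [ 0.62825328 -0.27984836  0.042     ] [ 0.68664289 -0.32347127  0.18      ]
square_key 0.47 53 246.88679245283018 134.50943396226415 243 251 131 138 [0.42754002 0.19666407 0.042     ] [0.5251702  0.06434226 0.18      ]
square_key 0.27 1546 185.54269081500647 311.1811125485123 159 210 275 345 [ 0.62812722 -0.27830978  0.042     ] [ 0.68609809 -0.32284643  0.18      ]
scale 0.69 5459 273.5768455761128 157.15735482689138 215 332 116 201 [0.53280028 0.16386471 0.042     ] [0.61294347 0.03399369 0.18      ]
spout edge corners [ 0.54045273 -0.26607971  0.003     ] [ 0.56515605 -0.21370731  0.028     ]
backwall corners [ 0.666512   -0.25417269  0.028     ] [ 0.63500387 -0.31701485  0.028     ]
handle top [ 0.65691435 -0.2809273   0.078     ] [ 0.67704036 -0.29495886  0.078     ]
scoop [ 0.61  -0.269  0.003] 0.8
scoop [ 0.787 -0.185  0.021] 0.52
stone2_center [ 0.595 -0.278  0.016] 0.72
stone2_center [ 0.504 -0.338  0.011] 0.55
[276.19290394 168.29901602]
```

View pics/d.png

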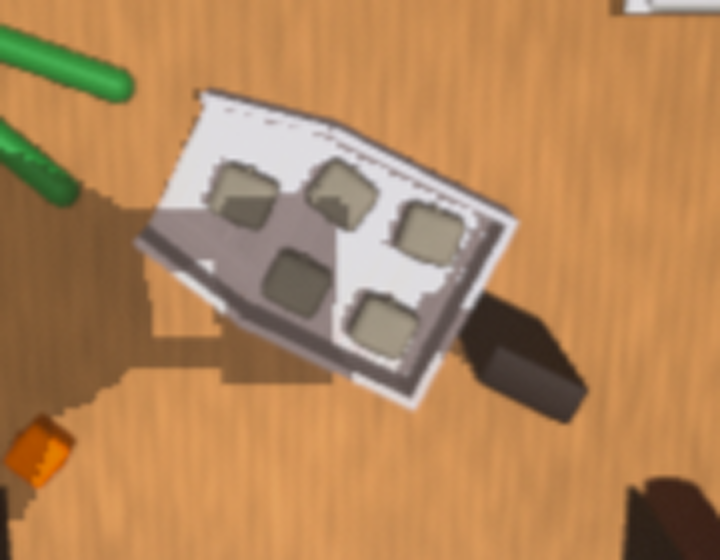

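```bash
cat >> h.py <<'E'
def quat(xdir_deg,tilt=0):
    """tool x along heading (deg), tool down, then leaned by tilt deg towards the heading"""
    a=np.radians(xdir_deg);x=np.array([np.cos(a),np.sin(a),0]);z=np.array([0,0,-1.]);y=np.cross(z,x)
    M=np.stack([x,y,z],1); return (R.from_rotvec(np.radians(tilt)*np.cross([0,0,1],x))*R.from_matrix(M)).as_quat()
def press(xy,hd):
    q=quat(hd); env.set_gripper(0)
    env.movep([*xy,.22],q); env.line_to([*xy,.065],vel=.2)
    f=env.line_to([*xy,.044],vel=.03,force_limit=15); print('stop',f,read_eef_pos(),read_wrist_force()); env.hold(.15)
    env.line_to([*xy,.22],vel=.25)
E
python3 - <<'E'
from h import *
P=lambda u,v,z:pix('wrist',180+u/4,100+v/4,z)
c1,c2=P(517,217,.028),P(412,405,.028); h=P(530,383,.078); s1,s2=P(203,92,.028),P(140,240,.028)
n=c1-c2; print(c1,c2,np.hypot(*n[:2]),'head from back',np.degrees(np.arctan2(n[0],-n[1])),h,s1,s2)
for q in [(490,350),(585,390),(568,420),(478,378)]: print(P(*q,.078))
b=(c1+c2)/2;s=(s1+s2)/2; print('back',b,'spout',s,np.degrees(np.arctan2(s[1]-b[1],s[0]-b[0])),np.hypot(*(s-b)[:2]), np.degrees(np.arctan2(s[1]-h[1],s[0]-h[0])))
press((0.433,0.254),172.9)
print(read_time())
E
```

```text
[ 0.66566007 -0.25212973  0.028     ] [ 0.63329725 -0.3160464   0.028     ] 0.07164281373458295 head from back 153.145617456215 [ 0.6634947  -0.29216019  0.078     ] [ 0.56556038 -0.21267086  0.028     ] [ 0.54398506 -0.25971424  0.028     ]
[ 0.65140288 -0.28212067  0.078     ]
[ 0.67969687 -0.29430205  0.078     ]
[ 0.67526233 -0.30360784  0.078     ]
[ 0.64824418 -0.29063682  0.078     ]
back [ 0.64947866 -0.28408807  0.028     ] spout [ 0.55477272 -0.23619255  0.028     ] 153.17296341254817 0.10612820684928105 152.76160636714926
stop True [0.43344946 0.25426783 0.04718103] [-2.64499582 -1.20318583 11.66980112]
9.3
```

```bash
python3 - <<'E'
from h import *
for u,v in [(165,155),(192,160),(210,158)]: print('box',pix('side',u,v,0))
print('box top wrist?',pix('scene',228,375,.1),pix('scene',228,375,0.0),pix('scene',250,357,.1),pix('scene',290,384,.1))
# IK pour feasibility
g=np.array([.664,-.292])
for hd in [170,185,198,215]:
  for t in [0,30,50,65]:
    print(hd,t,[None if planner.solve_ik([.62,.2,.33],quat(hd+f,t if f==0 else -t)) is None else 1 for f in (0,180)],end=' ')
print(planner.solve_ik([*g,.048],quat(153)))
E
```

```text
box [ 0.95620166 -0.3400493   0.        ]
box [ 0.8513304  -0.32201097  0.        ]
box [ 0.79410119 -0.34445573  0.        ]
box top wrist? [ 0.77800537 -0.3410538   0.1       ] [ 0.75210642 -0.31469216  0.        ] [ 0.78960292 -0.29871606  0.1       ] [ 0.86353139 -0.29771817  0.1       ]
170 0 [1, 1] 170 30 [1, 1] 170 50 [1, None] 170 65 [1, 1] 185 0 [1, 1] 185 30 [1, 1] 185 50 [1, None] 185 65 [1, 1] 198 0 [1, 1] 198 30 [1, 1] 198 50 [None, None] 198 65 [1, 1] 215 0 [1, 1] 215 30 [1, 1] 215 50 [None, 1] 215 65 [1, 1] [-4.30711159e-01  7.82319998e-01  1.46843964e+00 -4.44089210e-16
  8.90833011e-01 -1.53026859e+00]
```

```bash
python3 - <<'E'
from h import *
g=[.664,-.292]; q=quat(153)
env.set_gripper(.55)
env.movep([*g,.2],q)
env.line_to([*g,.048],vel=.15,force_limit=15)
print(read_eef_pos(),read_wrist_force())
env.set_gripper(0,force=40); print(read_opening(),read_grip_force())
env.line_to([*g,.12],vel=.1); env.line_to([*g,.33],quat(153,-8),vel=.2)
print(read_opening(),read_wrist_force(),read_time(),read_qpos())
save('wrist','w2')
from h import *
best=[]
J=np.array([.565,.184])
for hd in range(90,360,10):
  row=[]
  for t in [-8,20,35,50,65]:
    c,s=np.cos(np.radians(t)),np.sin(np.radians(t)); 
    # spout rel. to TCP: local along heading f, up u ; TCP at local (-63.. , .048), spout (60,.003)
    f,u=.124,-.045; F=f*c+u*s; U=-f*s+u*c
    a=np.radians(hd); d=np.array([np.cos(a),np.sin(a)])
    sp=np.array([*(J-.03*d),.195]); p=sp-np.array([*(F*d),U])
    k=planner.solve_ik(p,quat(hd,t)); row.append('None' if k is None else ' '.join('%.1f'%v for v in k))
  print(hd,row)
E
```

```text
[ 0.66478791 -0.29232772  0.04916015] [-0.45173502 -0.03712807  0.68511704]
0.16058924486725693 39.94774281978607
0.15745158093987055 [ 0.27969348 -1.22135057 -2.31548889] 16.1667 [-0.43288934  0.56912652  1.18075239  0.0053352   1.53347169 -1.53301983]
90 ['-0.1 0.4 1.8 0.2 1.0 -0.1', '0.2 0.3 1.7 -0.4 1.2 0.4', '0.4 0.4 1.6 -0.6 1.4 0.6', '0.5 0.5 1.6 -0.7 1.6 0.7', '0.6 0.6 1.5 -0.9 1.8 0.8']
100 ['-0.0 0.4 1.7 0.2 1.1 -0.3', '0.2 0.3 1.7 -0.4 1.2 0.2', '0.4 0.4 1.7 -0.6 1.3 0.5', '0.5 0.5 1.6 -0.8 1.5 0.6', '0.6 0.6 1.6 -0.9 1.7 0.7']
110 ['-0.0 0.5 1.6 0.1 1.1 -0.4', '0.2 0.4 1.7 -0.4 1.1 0.1', '0.4 0.4 1.7 -0.7 1.2 0.3', '0.6 0.4 1.7 -0.9 1.4 0.5', '0.7 0.5 1.7 -1.0 1.6 0.7']
120 ['-0.0 0.5 1.5 0.1 1.2 -0.6', '0.2 0.4 1.7 -0.4 1.1 -0.1', '0.4 0.3 1.7 -0.7 1.1 0.2', '0.6 0.4 1.7 -0.9 1.2 0.5', '0.7 0.5 1.8 -1.1 1.4 0.7']
130 ['0.0 0.5 1.5 0.1 1.2 -0.7', '0.3 0.4 1.6 -0.4 1.0 -0.3', '0.4 0.3 1.7 -0.7 1.0 0.1', '0.6 0.3 1.8 -1.0 1.1 0.4', '0.7 0.4 1.9 -1.2 1.3 0.7']
140 ['0.1 0.6 1.4 0.1 1.3 -0.8', '0.3 0.4 1.6 -0.3 1.0 -0.4', '0.4 0.3 1.8 -0.7 0.9 -0.1', '0.5 0.3 1.9 -1.1 1.0 0.3
[... 1670 characters left out ...]
1.6 2.4']
300 ['None', 'None', 'None', '0.1 0.5 1.6 0.8 1.6 2.5', '-0.0 0.6 1.6 0.9 1.7 2.4']
310 ['None', 'None', '0.2 0.4 1.6 0.5 1.5 2.5', '0.1 0.5 1.5 0.7 1.7 2.4', '-0.0 0.6 1.5 0.8 1.9 2.3']
320 ['None', '0.3 0.3 1.7 0.3 1.3 2.5', '0.2 0.4 1.6 0.5 1.5 2.4', '0.1 0.5 1.5 0.6 1.8 2.3', '0.0 0.7 1.4 0.7 2.0 2.3']
330 ['None', '0.3 0.3 1.7 0.3 1.3 2.3', '0.2 0.4 1.6 0.4 1.6 2.2', '0.1 0.6 1.4 0.5 1.8 2.2', '0.1 0.7 1.3 0.6 2.1 2.2']
340 ['None', '0.3 0.3 1.7 0.2 1.4 2.2', '0.2 0.4 1.6 0.3 1.7 2.1', '0.2 0.6 1.4 0.4 1.9 2.1', '0.1 0.7 1.3 0.5 2.2 2.1']
350 ['0.5 0.2 2.1 -0.1 0.8 2.3', '0.3 0.3 1.7 0.2 1.4 2.0', '0.2 0.4 1.6 0.2 1.7 2.0', '0.2 0.6 1.4 0.3 2.0 1.9', '0.2 0.8 1.2 0.4 2.2 2.0']
```

View pics/w2.png

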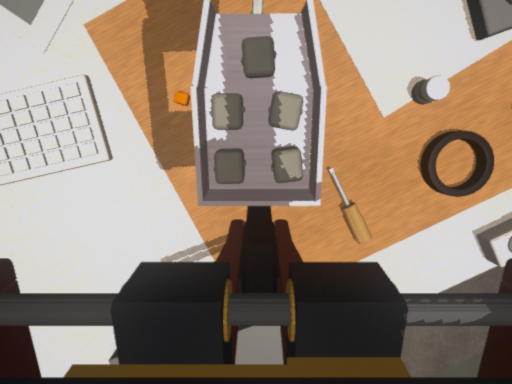

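The grasp is sound: all five stones sit in the scoop at (258,55), (228,110), (287,110), (229,165) and (288,165). Next I move it over the funnel.

```bash
cat >> h.py <<'E'
J=np.array([.565,.184])
def pour_pose(t,hd=115,back=.028,z=.188):
    c,s=np.cos(np.radians(t)),np.sin(np.radians(t)); f,u=.124,-.045; F=f*c+u*s; U=-f*s+u*c
    a=np.radians(hd); d=np.array([np.cos(a),np.sin(a)]); sp=np.array([*(J-back*d),z])
    return sp-np.array([*(F*d),U]),quat(hd,t)
def stones(c='wrist'):
    imaging.grab_frame(c); return [(np.round(d['position'],3).tolist(),round(d['conf'],2)) for d in spot_in(c,'stone2_center')]
E
python3 - <<'E'
from h import *
p,q=pour_pose(-8)
env.line_to(np.array([*p[:2],.33]),q,vel=.25)
env.line_to(p,q,vel=.15)
for t in [4,14]:
    p,q=pour_pose(t); env.line_to(p,q,vel=.1)
a=save('scene','s3'); w=save('wrist','w3'); sd=save('side','d3')
print(read_time(),stones(),proj('scene',[*J,.18]),proj('side',[*J,.18]))
c=np.zeros((600,800,3),np.uint8)
c[:300,:400]=cv2.resize(w,(400,300));c[300:,:400]=cv2.resize(a[40:190,200:400],(400,300));c[:300,400:]=cv2.resize(sd[130:280,150:350],(400,300))
cv2.imwrite('pics/c3.png',c[:,:,::-1])
E
```

```text
19.5833 [([0.583, 0.107, 0.212], 0.95), ([0.5, -0.33, 0.01], 0.66)] [292.22820246 112.79249576] [240.21514126 225.9944707 ]
```

View pics/c3.png

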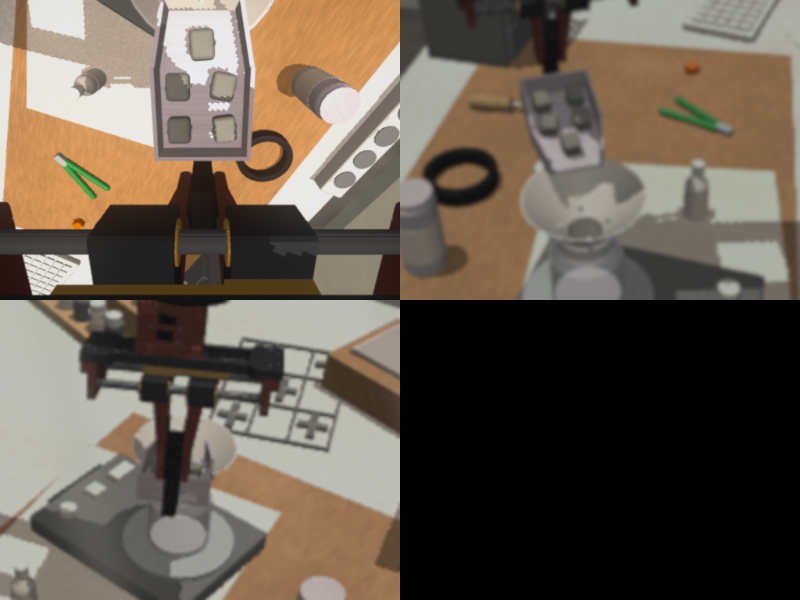

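The wrist view shows all five stones still in the scoop. The side view shows the spout over the funnel's near half, centred at about (240,226) in full-frame pixels. I tilt further in steps.

```bash
cat >> h.py <<'E'
def roi(): return cv2.GaussianBlur(imaging.grab_frame('wrist'),(5,5),0)[0:200,200:322].astype(int)
def ramp(t0,t1,step,thr=.06,**k):
    prev=roi();out=[]
    for t in np.arange(t0,t1+.1,step):
        p,q=pour_pose(t,**k); env.line_to(p,q,vel=.06); env.hold(.15)
        cur=roi(); d=(np.abs(cur-prev).max(2)>40).mean(); out.append((float(t),round(float(d),3))); prev=cur
        if d>thr: break
    print(out,read_time()); return t
def tile(n):
    a=imaging.grab_frame('scene');w=imaging.grab_frame('wrist');sd=imaging.grab_frame('side')
    c=np.zeros((600,800,3),np.uint8)
    c[:300,:400]=cv2.resize(w,(400,300));c[300:,:400]=cv2.resize(a[40:190,200:400],(400,300));c[:300,400:]=cv2.resize(sd[130:280,150:350],(400,300))
    c[300:,400:]=cv2.resize(sd[190:300,190:310],(400,300))
    cv2.imwrite('pics/%s.png'%n,c[:,:,::-1])
E
python3 - <<'E'
from h import *
ramp(17,45,3)
tile('c4')
E
```

```text
[(17.0, 0.069)] 20.2
```

View pics/c4.png

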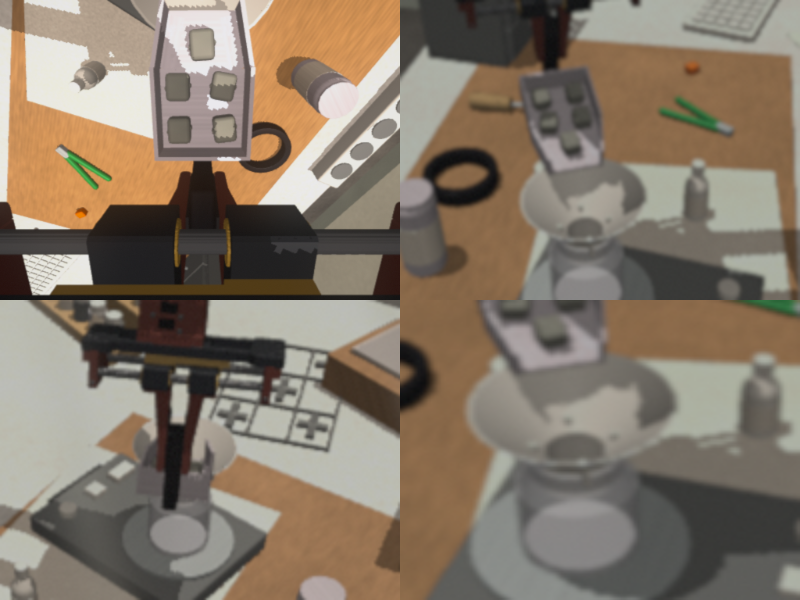

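All five stones are still in the scoop; only shadow edges moved. I'll build a colour-based stone counter for the wrist view from the saved pictures.

```bash
cat >> h.py <<'E'
def blobs(im):
    f=cv2.GaussianBlur(im,(5,5),0)[0:205,196:324].astype(float)+1
    m=((f[:,:,1]-f[:,:,2])/f.sum(2)>TH).astype(np.uint8)
    m=cv2.morphologyEx(m,cv2.MORPH_OPEN,np.ones((7,7)))
    n,l,s,c=cv2.connectedComponentsWithStats(m)
    return [(int(c[i][0])+196,int(c[i][1]),int(s[i][4])) for i in range(1,n) if s[i][4]>150]
TH=.015
E
python3 - <<'E'
from h import *
for n in ['w2','w3']:
    im=cv2.imread('pics/%s.png'%n)[:,:,::-1]
    for p in ([(258,55),(228,110),(229,165),(260,150),(230,30)] if n=='w2' else [(258,56),(228,110),(288,110),(260,140),(245,90)]): print(n,p,im[p[1],p[0]])
    for TH in [.01,.02,.03]:
        import h; h.TH=TH; print(TH,blobs(im))
E
```

```text
w2 (258, 55) [99 94 85]
w2 (228, 110) [99 93 83]
w2 (229, 165) [97 91 80]
w2 (260, 150) [145 131 130]
w2 (230, 30) [154 139 139]
0.01 [(198, 13, 191), (257, 6, 1369), (319, 22, 408), (257, 56, 1195), (284, 110, 1040), (227, 111, 1071), (286, 164, 1003), (229, 166, 1030)]
0.02 [(198, 13, 172), (232, 6, 616), (282, 6, 626), (319, 21, 382), (257, 56, 1078), (285, 110, 954), (227, 110, 988), (228, 166, 942), (286, 164, 894)]
0.03 [(198, 11, 155), (232, 6, 599), (282, 6, 595), (319, 21, 359), (257, 52, 655), (226, 110, 867), (286, 110, 783), (287, 164, 796), (228, 166, 817)]
w3 (258, 56) [174 165 146]
w3 (228, 110) [114 107  97]
w3 (288, 110) [174 164 145]
w3 (260, 140) [166 150 149]
w3 (245, 90) [234 233 237]
0.01 [(198, 15, 206), (258, 6, 1243), (319, 14, 292), (258, 56, 1258), (226, 110, 1114), (285, 110, 1109), (287, 164, 1040), (228, 166, 1038)]
0.02 [(257, 5, 1117), (319, 13, 233), (258, 56, 1151), (285, 110, 998), (226, 110, 968), (287, 164, 931), (229, 166, 918)]
0.03 [(258, 56, 1010), (227, 110, 794), (285, 110, 887), (287, 164, 824), (228, 166, 777)]
```

```bash
cat >> h.py <<'E'
def inscoop(): return [b for b in blobs(imaging.grab_frame('wrist')) if b[1]>22 and 205<b[0]<315]
E
python3 - <<'E'
from h import *
n=5
for t in np.arange(19,44,2):
    p,q=pour_pose(t); env.line_to(p,q,vel=.06); env.hold(.15)
    b=inscoop(); print(t,b)
    if len(b)<n:
        env.hold(.3); b=inscoop(); print('  ',b); break
print(read_time())
E
```

```text
19 [(258, 56, 1211), (285, 109, 1037), (226, 110, 1026), (287, 164, 964), (229, 166, 960)]
21 [(258, 56, 1228), (285, 110, 1042), (226, 110, 1026), (287, 164, 974), (229, 166, 966)]
23 [(258, 56, 1220), (285, 110, 1046), (226, 110, 1039), (287, 164, 959), (229, 166, 972)]
25 [(258, 56, 1221), (285, 110, 1060), (226, 110, 1028), (286, 164, 976), (229, 165, 972)]
27 [(258, 55, 1220), (285, 109, 1061), (226, 109, 1030), (287, 163, 998), (228, 164, 974)]
29 [(258, 38, 1297), (285, 91, 1119), (226, 91, 1108), (287, 143, 963), (228, 145, 979)]
31 [(288, 77, 1133), (226, 78, 1099)]
   []
23.85
```

```bash
python3 - <<'E'
from h import *
env.hold(.3); tile('c5')
for c in ['side','scene','wrist']:
  print(c,[(np.round(d['position'],3).tolist(),round(d['conf'],2)) for d in spot_in(c,'stone2_center')])
E
```

```text
side []
scene []
wrist [([0.5, -0.33, 0.011], 0.49)]
```

View pics/c5.png

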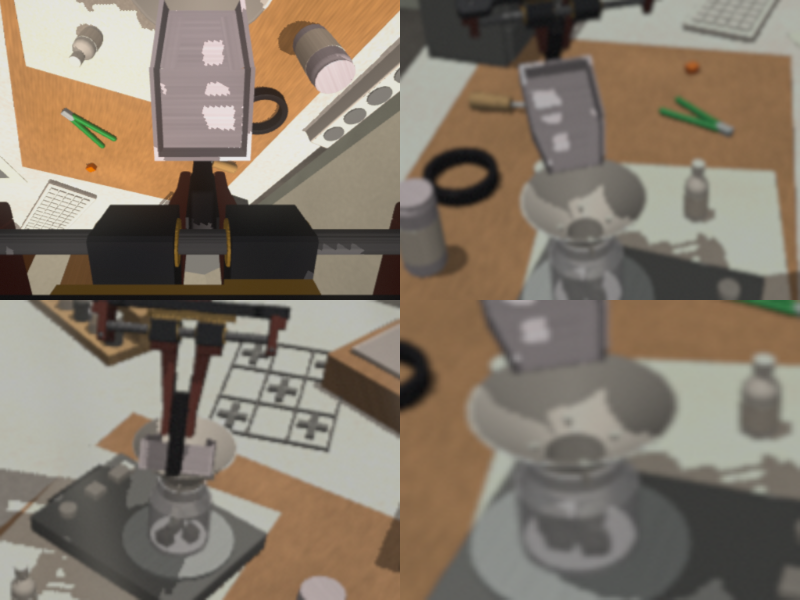

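The scoop is empty, and two or three stones lie on the jar floor (the side view and scene view show dark lumps). The others are probably stuck in the spout. I put the scoop back, then look down into the funnel.

```bash
python3 - <<'E'
from h import *
p,q=pour_pose(0); env.line_to(p+[0,0,.06],q,vel=.25)
g=[.664,-.292]
env.line_to([*g,.2],quat(153),vel=.35)
env.line_to([*g,.06],vel=.2); f=env.line_to([*g,.045],vel=.03,force_limit=6); print(f,read_eef_pos(),read_wrist_force())
env.set_gripper(.45); env.line_to([*g,.2],vel=.25); print(read_time())
# look down: camera above funnel, optical axis vertical
i=imaging.camera_info('wrist');T=np.array(i['T_tool_cam'])
for hd in [115,60,172,352]:
    q=quat(hd,-16.3); Rt=R.from_quat(q).as_matrix(); print((Rt@T[:3,2]).round(2))
    p=np.array([*J,.46])-Rt@T[:3,3]
    if planner.solve_ik(p,q) is None: print(hd,p,'none'); continue
    env.movep(p,q); break
im=imaging.grab_frame('wrist'); u,v=proj('wrist',[*J,.15]); print(u,v,p,read_time())
u,v=int(u),int(v); c=im[max(v-75,0):v+75,u-75:u+75]; sd=imaging.grab_frame('side')[190:300,190:310]; a=imaging.grab_frame('scene')[90:190,240:340]
r=lambda x:cv2.resize(x,(400,300) if 0 else (300,300),interpolation=cv2.INTER_CUBIC)
o=np.zeros((600,600,3),np.uint8);o[:300,:300]=r(c);o[:300,300:]=r(sd);o[300:,:300]=r(a)
o[300:,300:]=r(im[max(v-25,0):v+25,u-25:u+25])
cv2.imwrite('pics/c6.png',o[:,:,::-1])
E
```

```text
True [ 0.66441913 -0.29228867  0.04800298] [-1.42307494  0.33240424  3.79104273]
28.9583
[ 0. -0. -1.]
259.14042899910754 187.65402493086842 [0.57712864 0.15501962 0.29307285] 30.7
```

View pics/c6.png

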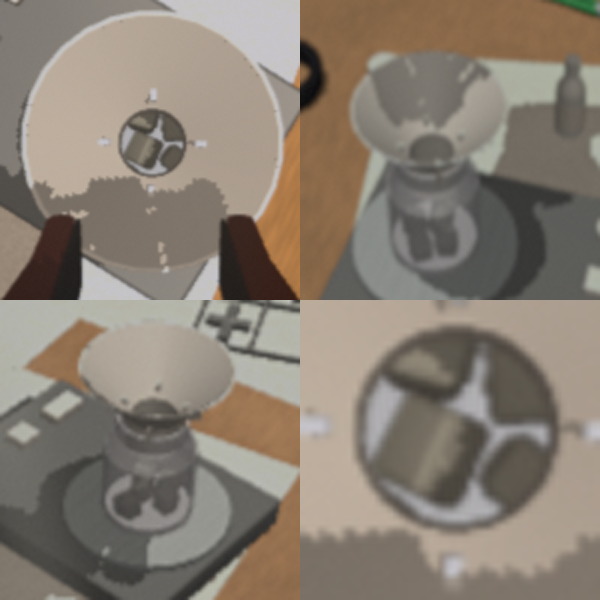

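```bash
cat >> h.py <<'E'
def look(off=(0,0),z=.46,hd=115):
    T=np.array(imaging.camera_info('wrist')['T_tool_cam']);q=quat(hd,-16.3);Rt=R.from_quat(q).as_matrix()
    p=np.array([*(J+off),z])-Rt@T[:3,3]; return p,q
E
python3 - <<'E'
from h import *
pts={'big':(255.7,187.8),'UL':(254.8,172.8),'UR':(271.5,176.2),'LR':(270.7,190.3),'holeL':(250,187)}
ims=[];Ps=[]
for o in [(0,0),(.006,0),(.012,0),(-.006,0),(-.012,0),(0,.006),(0,.012),(0,-.006),(0,-.012)]:
    p,q=look(o); env.line_to(p,q,vel=.1); env.hold(.1); K,c,Rm=cam('wrist'); ims.append(imaging.grab_frame('wrist')); Ps.append((c,Rm))
print(read_time())
np.savez('pics/lk.npz',ims=np.array(ims),c=np.array([c for c,_ in Ps]),R=np.array([r for _,r in Ps]),K=K)
d=[cv2.resize(i,None,fx=4,fy=4,interpolation=cv2.INTER_CUBIC) for i in ims]
gray=[cv2.cvtColor(x,cv2.COLOR_RGB2GRAY) for x in d]
def tri(chain_pts):
    A=np.zeros((3,3));b=np.zeros(3)
    for (u,v),(c,Rm) in chain_pts:
        r=Rm@np.linalg.inv(K)@[u,v,1]; r/=np.linalg.norm(r); M=np.eye(3)-np.outer(r,r); A+=M;b+=M@c
    return np.linalg.solve(A,b)
for n,p in pts.items():
    tr=[(p,Ps[0])]
    for br in [(1,2),(3,4),(5,6),(7,8)]:
        cur=np.array([[p]],np.float32)*4; prev=0
        for k in br:
            nx,st,er=cv2.calcOpticalFlowPyrLK(gray[prev],gray[k],cur,None,winSize=(33,33),maxLevel=3)
            if not st[0,0] : break
            cur=nx;prev=k; tr.append((tuple(cur[0,0]/4),Ps[k]))
    X=tri(tr); res=[np.linalg.norm(K@(Rm.T@(X-c))/(Rm.T@(X-c))[2]-[u,v,1]) for (u,v),(c,Rm) in tr]
    print(n,len(tr),X.round(3),np.round(res,1))
E
```

```text
34.6
big 9 [0.561 0.182 0.064] [0.  0.  0.  0.  0.  0.1 0.1 0.  0. ]
UL 9 [0.553 0.198 0.081] [0.2 0.2 0.3 0.1 0.5 0.4 0.7 0.4 0.6]
UR 9 [0.572 0.201 0.128] [0.2 0.2 0.5 0.4 0.3 0.3 0.6 0.4 0.4]
LR 9 [0.579 0.187 0.106] [0.  0.4 0.7 0.4 1.  0.4 1.  0.5 1.1]
holeL 9 [0.555 0.18  0.074] [0.1 0.6 0.8 0.2 1.1 0.3 0.1 0.1 0.6]
```

```bash
python3 - <<'E'
from h import *
z=np.load('pics/lk.npz');K=z['K'];o=np.zeros((600,800,3),np.uint8)
r=lambda x,w,h:cv2.resize(x,(w,h),interpolation=cv2.INTER_CUBIC)
for n,k in enumerate([2,4,6,8]):
    q=K@(z['R'][k].T@(np.array([.565,.186,.14])-z['c'][k]));u,v=(q[:2]/q[2]).round().astype(int)
    o[(n//2)*300:(n//2)*300+300,(n%2)*260:(n%2)*260+260]=r(z['ims'][k][v-26:v+26,u-22:u+23],260,300)
    print(k,u,v)
sd=imaging.grab_frame('side');a=imaging.grab_frame('scene')
u,v=proj('side',[*J,.08]).astype(int);o[:300,520:]=r(sd[v-32:v+33,u-30:u+30],280,300)
u,v=proj('scene',[*J,.08]).astype(int);o[300:,520:]=r(a[v-32:v+33,u-30:u+30],280,300)
cv2.imwrite('pics/c7.png',o[:,:,::-1])
E
```

```text
2 249 181
4 270 191
6 255 196
8 265 175
```

View pics/c7.png

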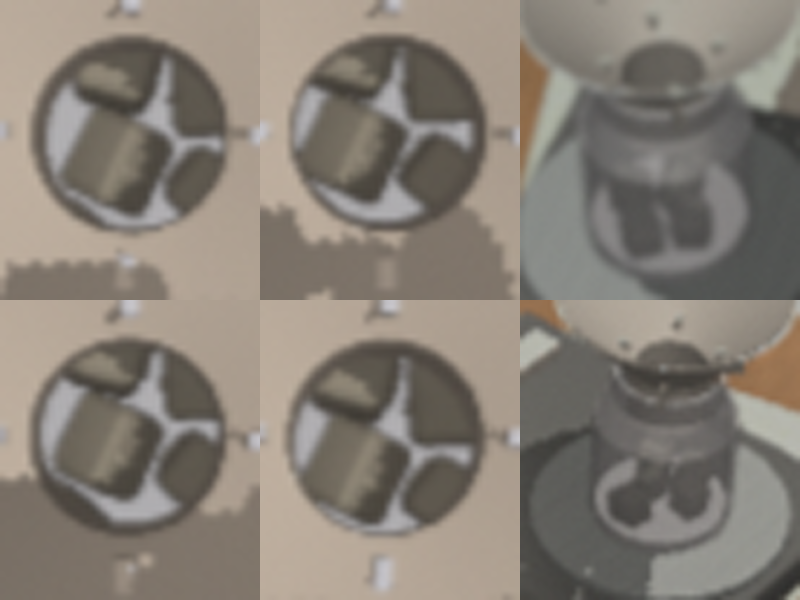

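The spout is clear: in all four views the visible stones move together at floor depth. I can make out four stones plus a dark patch at the lower left of the bottom-left tile (about 85,505). A visual hull of the jar floor should show whether that is the fifth.

```bash
cat > hull.py <<'E'
from h import *
def run(show=True):
    z=np.load('pics/lk.npz');K=z['K']
    V=[]
    for n in ['side','scene']:
        k,c,r=cam(n);V.append((n,imaging.grab_frame(n),k,c,r))
    V.append(('w0',z['ims'][0],K,z['c'][0],z['R'][0])); V.append(('w4',z['ims'][4],K,z['c'][4],z['R'][4])); V.append(('w6',z['ims'][6],K,z['c'][6],z['R'][6]))
    C=np.array([.565,.185]);maps=[]
    for n,im,k,c,r in V:
        g=cv2.cvtColor(im,cv2.COLOR_RGB2GRAY); print(n)
        for y in np.arange(.036,-.037,-.006):
            row=''
            for x in np.arange(-.036,.037,.004):
                if np.hypot(x,y)>.036: row+='    ';continue
                X=np.array([C[0]+x,C[1]+y,.045]);q=k@(r.T@(X-c));u,v=(q[:2]/q[2]).round().astype(int); row+='%4d'%g[v,u]
            print(row)
run()
E
python3 hull.py
```

```text
side
                                     116                                    
                     129 131 131 129 123 116  94 118 114                    
             128 130 130 129 125 105  88  81  80  85 120 133 114            
         130 111  93  81  79  92 107  85  84  85  82 109 133 134 116        
     123 133 114  79  81  80  84 100  88  83  85  83  86 120 133 129 116    
     131 132 109  81  82  84  82  92 108  85  84  83  84  95 126 133 114    
 123 130 132 129  94  83  83  82  84  94 103  85  82  80  81  84 121 122 103
     131 131 131 123  97  92  88  83  82  84  83  82  82  81  82 108 113    
     113 131 132 132 111  88  89  90  89  94  99  87  87  94  88  87  92    
         128 132 132 124  95 100 110 124 121 132 122 115 117 112 105        
             123 133 125 111 116 124 126 122 145 145 137 122 115            
                     117 116 121 122 121 118 135 143 123                    
                                     123                                    
scene
                                      87                                    
           
[... 3188 characters left out ...]
106  92  86  86  83 154 158 159 155        
     173 173 171 110 120 110  92 169 175  86  81 154 139 127 120 166 159    
     175 173 134 172 124  99  99 119  88  86 139  80  86 104 159 159 155    
 175 176 175 127 173 121 103 111 129  94  73  77  88  87  85 160 158 120 119
     176 176 169 152 116 103 108 128  82  70 164  96  83 120 132 121 120    
     195 164 176 130 139  92 109  91  80  98 174 140  87 118 119 119 119    
         177 171 120 109  72  72  72  82 120  84 115 118 119 119 119        
             112 112 112 113 114 115 116 116 108 131 124 119 119            
                     113 114 114 115 115 117 118 139 116                    
                                     116
```

```bash
python3 - <<'E'
from h import *
env.set_gripper(0)
env.line_to([.50,.14,.33],quat(172.9),vel=.3)
for n,refs in [('side',['b','d3']),('scene',['a','a2','s3'])]:
    cur=imaging.grab_frame(n); cv2.imwrite('pics/now_%s.png'%n,cur[:,:,::-1])
    d=np.min([np.abs(cv2.GaussianBlur(cur,(3,3),0).astype(int)-cv2.GaussianBlur(cv2.imread('pics/%s.png'%r)[:,:,::-1].copy(),(3,3),0)).max(2) for r in refs],0)
    m=cv2.morphologyEx((d>25).astype(np.uint8),cv2.MORPH_OPEN,np.ones((3,3)))
    k,l,s,c=cv2.connectedComponentsWithStats(m)
    for i in range(1,k):
        if s[i][4]>12: print(n,s[i].tolist(),pix(n,*c[i],.01).round(3)[:2],cur[l==i].mean(0).round(),)
    print(n,spot_in(n,'stone2_center'))
print(read_time())
E
```

```text
side [184, 0, 72, 125, 5364] [ 1.069 -1.575] [122. 118. 106.]
side [262, 0, 14, 17, 230] [ 1.029 -3.208] [34. 37. 38.]
side [289, 10, 22, 16, 216] [ 0.662 -2.681] [91. 87. 78.]
side [257, 19, 7, 5, 26] [ 1.005 -2.577] [124. 119. 108.]
side [281, 26, 16, 3, 48] [ 0.743 -2.368] [89. 86. 78.]
side [256, 27, 54, 15, 537] [ 0.761 -2.116] [37. 41. 44.]
side [257, 41, 55, 116, 3733] [ 0.617 -1.012] [40. 33. 32.]
side [507, 113, 5, 10, 40] [-0.3   -0.812] [95. 92. 83.]
side [231, 121, 13, 6, 67] [ 0.757 -0.609] [163. 162. 153.]
side [496, 122, 12, 27, 107] [-0.212 -0.646] [87. 86. 79.]
side [252, 128, 5, 3, 15] [ 0.682 -0.567] [81. 75. 70.]
side [253, 167, 21, 13, 143] [ 0.596 -0.265] [150. 142. 142.]
side [269, 233, 202, 18, 1387] [0.272 0.   ] [163. 163. 151.]
side [310, 250, 35, 21, 556] [0.388 0.076] [113. 106.  97.]
side [231, 266, 22, 20, 341] [0.575 0.157] [91. 90. 88.]
side [295, 275, 34, 22, 386] [0.417 0.16 ] [63. 63. 61.]
side [331, 278, 125, 16, 1053] [0.256 0.129] [112. 108. 101.]
side [483, 278, 29, 16, 374] [0.029 0.09 ] [158. 153. 138.]
side [489, 294, 23, 12, 157] [0.036 0.1
[... 1339 characters left out ...]
 [70. 69. 66.]
scene [99, 148, 106, 40, 708] [ 0.274 -0.012] [174. 173. 163.]
scene [277, 149, 10, 15, 107] [0.532 0.207] [86. 84. 81.]
scene [288, 148, 12, 14, 108] [0.55  0.231] [92. 89. 86.]
scene [190, 157, 35, 21, 453] [0.395 0.067] [127. 118. 106.]
scene [216, 192, 27, 14, 167] [0.505 0.01 ] [176. 177. 167.]
scene [172, 288, 11, 13, 111] [ 0.576 -0.25 ] [174. 162. 161.]
scene [185, 297, 11, 12, 111] [ 0.608 -0.249] [175. 163. 161.]
scene [168, 304, 12, 13, 119] [ 0.593 -0.279] [174. 163. 161.]
scene [196, 310, 8, 9, 53] [ 0.64  -0.256] [175. 163. 161.]
scene [175, 318, 11, 11, 99] [ 0.621 -0.293] [173. 161. 159.]
scene [200, 326, 3, 5, 15] [ 0.661 -0.277] [72. 58. 48.]
scene []
36.9417
```

The picture differences show no stray stone on the table. The spout is clear, four stones lie on the jar floor, and the scene view has an unexplained dark lump on the jar's -x/-y side that fits the fifth. Next is the round key.

```bash
python3 - <<'E'
from h import *
press((0.420,0.1495),172.9); print(read_time())
env.line_to([.42,.10,.30],vel=.2)
imaging.grab_frame('side')
for t in ['scoop','funnel_rim']: print(t,[(np.round(d['position'],3).tolist(),round(d['conf'],2)) for d in spot_in('side',t)[:2]])
env.hold(.3); print(read_time()); print(workorder.finish_job())
E
```

```text
stop True [0.42050336 0.14965286 0.04713255] [-3.02761658 -1.89565583 15.21421423]
40.2917
scoop [([0.618, -0.277, 0.01], 0.75)]
funnel_rim [([0.57, 0.168, 0.159], 0.75)]
41.3583
the job is handed in; nothing more can be done
None
```

I handed the job in at 41.4 s with both keys pressed to their stops, the empty scoop back on the table and the funnel still in the jar; I saw only four stones in the jar directly and inferred the fifth from a dark lump and no stray on the table, and the hand-in gave no verdict.

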